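# Give the practice sheet its matching paperweight

## Task

On the writing board a paperweight holds the left margin of the practice sheet, but a stapler is standing in for its partner on the right. Put the stapler away upright in the empty blue-felt-lined compartment of the wooden rack, then take from the rack the paperweight whose outline matches the one on the left margin and lay it gently, grip upward, along the middle of the right margin, parallel to the margin and level with its partner. Leave all the other paperweights where they are.

Things in the scene. Friction and masses are not known exactly. Their poses are not given: they have to be found in the camera images.
- board: fixed wooden writing board lying on the table, 10 mm thick; origin at table level under the centre of the white practice sheet (176 mm along x, 210 mm along y) on its top; x points away from the robot side along the sheet's side edges, y to the sheet's left. Behind the sheet (x from +0.10 to +0.22) is a grey-lined pocket with a rim 9 mm above the board's top, where the partners not in use lie.
- right_margin (a point): centre of the sheet's blank right-hand margin, at the height of the board's top (10 mm above the table); the margin is 60 mm wide, from a red printed line to the sheet's edge; axes as the board's, x along the margin
- left_margin (a point): the same point of the left-hand margin, 150 mm to the left of right_margin
- rack: fixed light-wood rack, 252 x 150 mm, with four open compartments side by side along its x; each is 56 mm (x) by 140 mm (y) inside, pitch about 61 mm; floor 6 mm and low walls 12 mm above the table. Origin at table level under its centre; y is the long direction of the compartments
- trimmer_handle (a point): free end of the raised blade arm of the fixed paper trimmer that stands between the rack and the board, the trimmer's highest point, about 180 mm above the table; x and y as read; carry things over it or round it. The rest of the arm slopes down from there, away from the robot
- felt_pad: thin blue felt pad, 46 x 126 x 2 mm, lying fixed on the floor of the one empty compartment (which compartment varies); origin at its centre on the compartment floor (6 mm above the table), so its top is 2 mm higher; y is the long direction
- stapler_c (a point): centre (half-way up) of the blue stapler, 24 x 95 x 37 mm, 90 g, rigid, arm shut; y is its long axis, z up; the centre is 18.5 mm above its underside; the 24 mm wide base plate is 6 mm high, the arm above it is 16 mm wide. It starts standing roughly along the right margin of the sheet
- weight_bar_c (a point): centre (19 mm above the flat underside) of a loose paperweight in the rack, about 180 g: a plain straight bar, 112 x 26 mm in plan, of dark steel, 14 mm thick, with a brass grip ridge on top, 44 mm long (along x), 16 mm wide (along y), from 14 to 38 mm above the underside; x is its long axis, z up; both ends are alike. It starts lying lengthwise in one of the rack's compartments (which one varies)
- partner_bar_c (a point): the same point and axes on the loose partner with the same shape as weight_bar; the partner nearest left_margin is the one in use, lying lengthwise on the left margin, up to 15 mm from its middle; otherwise it lies in the pocket at the back of the board
- weight_bone_c (a point): centre (19 mm above the flat underside) of a loose paperweight in the rack, about 180 g: a dumb-bell in plan: narrow 16 mm waist and a 40 mm round disc at each end, 112 mm long over all, of dark steel, 14 mm thick, with a brass grip ridge on top, 44 mm long (along x), 16 mm wide (along y), from 14 to 38 mm above the underside; x is its long axis, z up; both ends are alike. It starts lying lengthwise in one of the rack's compartments (which one varies)
- partner_bone_c (a point): the same point and axes on the loose partner with the same shape as weight_bone; the partner nearest left_margin is the one in use, lying lengthwise on the left margin, up to 15 mm from its middle; otherwise it lies in the pocket at the back of the board
- weight_belly_c (a point): centre (19 mm above the flat underside) of a loose paperweight in the rack, about 180 g: a narrow 16 mm bar with one 48 mm round disc in its middle, 112 mm long over all, of dark steel, 14 mm thick, with a brass grip ridge on top, 44 mm long (along x), 16 mm wide (along y), from 14 to 38 mm above the underside; x is its long axis, z up; both ends are alike. It starts lying lengthwise in one of the rack's compartments (which one varies)
- partner_belly_c (a point): the same point and axes on the loose partner with the same shape as weight_belly; the partner nearest left_margin is the one in use, lying lengthwise on the left margin, up to 15 mm from its middle; otherwise it lies in the pocket at the back of the board

How it is judged:
By the outcome, as a careful person would: the job done as asked, in the order asked, and still so for the second after the job is handed in, with the robot touching nothing.
It also fails if it takes over 61 s, if anything falls off the work surface, if the arm or the gripper's body presses on something with over 40 N, if the wrist force passes 120 N, or if a joint passes its speed limit or range.

## Robot

A 7-joint arm with a two-finger parallel gripper is mounted at the origin on a cart in front of the work surface, level with it; the furniture and walls round the work are solid. World frame = base frame: x ahead of the robot, y to its left, z up, the work surface at z = 0. Lengths are in mm, angles in degrees, forces in N, time in s.
With the tool pointing down it reaches from about 425 to 1025 mm from the base axis. Payload 3.6 kg.
Tool frame: the origin (TCP) lies at the very end of the fingers, on their centre line; the grasp point (between the pads) lies 19 mm behind it (hold_point_z is the z of the grasp point in the tool frame, in mm); z points along the fingers, y is the line along which they close (so a half turn about z gives the same grasp; the last joint's range is limited). The gripper opens to 85 mm and grips with 20 to 120 N. Pads are 22 mm wide; open, the fingers measure 114 mm over their backs; the gripper's body (76 mm by 85 mm) begins 54 mm behind the grasp point. The pads swing forward as they close: fully open they stand 13 mm farther back than shut.
Start: joints at [65.518, 33.873, 2.773, 92.16, -1.908, 54.013, -1.931], TCP at [237.537, -684.986, 231.302] pointing down, gripper open.
Joint ranges: [-153.93, 153.93], [-27.13, 128.08], [-72.61, 78.16], [10.71, 143.7], [-87.88, 267.88], [4.46, 118.87], [-176.78, 176.78]. Speed limits (degrees/s): [147.25, 147.25, 180, 180, 180, 180, 180].

## Interface

Orientations are given as [roll, pitch, yaw] about the fixed x, y, z axes, in that order (R = Rz(yaw) Ry(pitch) Rx(roll)).
In Python, from station import get_state, get_image, camera_info, hand_in, hold_point_z gives the robot as it stands.
- The arm moves only by the tool apply_moves, never from a script. Its argument "moves" is a list of rows, each a list of 3 entries, a list of its own where there are three numbers: the shift along the tool's x, y, z in cm, then the turn, a rotation vector about the tool's x, y, z in rad, then the gripper command: -1 is shut, 1 is fully open, values between are in proportion. A call has 1 to 20 rows; each row shifts and turns the commanded pose from where the row before left it, along the tool's axes as they then stand; what a row does not reach is not made up. A row lasts 1/12 s, in which the tool goes at most 41.7 mm and 7.16 degrees, less where a joint would pass 70% of its speed; a pose out of reach is approached as far as the arm can. A call with a gripper value outside its range is refused whole. The fingers move at their own pace and stop on an object; "newtons" is the grip in N (left out, the last holds). Time passes only in rows, so rows that do not move let the fingers close. It gives the time, the measured TCP pose, the force, the opening and the grip force at its end, in the units of the state.
- get_state(): the state, without advancing time (a new reading comes with each control period).
- get_image(name): name is "side" or "top"; returns the picture (420x560x3 uint8, red, green, blue); there is no depth.
- camera_info(name): a dict with "intrinsics" (3x3 intrinsics, pixels), "R" (3x3) and "t" (3): a world point X has camera coordinates R X + t. Camera axes: x right, y down, z forward; pixel columns grow to the right and rows downward; lengths in mm; the calibration is good to about 2 mm. A picture is of the moment at which its call begins. camera_info takes no time and is no camera call.
- hand_in(): hands the job in; it is judged then, once.
The state is a dict: "t": time; "qpos": joint angles; "dq": joint speeds; "joint_torque": joint torques, N m; "eef_pos": TCP position; "eef_rot": TCP orientation; "ft_force": force on the tool from outside, world axes, zero at the start; "torque": the same for the moment, N m; "finger_gap": finger opening in mm; "gripper_force": force on a finger pad.
Only numpy, scipy, OpenCV 4.12 (cv2) and the standard library are available. Lean on these libraries where they do the work, as an engineer would, in place of code of your own. Each camera call takes 0.05 s, during which the arm holds its last target. There are 200 camera calls.

## Working session

There is one attempt and no reset: what is moved stays moved. The work goes in short steps, Python scripts to look and compute and a tool call to move; the robot and the scene stay as the last step left them, time stands still between calls to the robot, and variables do not carry over. Pictures are saved under pics/ and viewed, at most 10 in all, crops included, and the job is handed in when it is done.

Besides the shell and the picture viewer there is one more tool, called after "Emit:" as name(argument=value, ...), one argument or row to a line, values as JSON. apply_moves: Moves the arm, as the interface text tells. Its arguments: {"type":"object","properties":{"moves":{"type":"array"},"newtons":{"type":"number"}},"required":["moves"]}

```bash
mkdir -p pics && ls
python3 - <<'E'
from station import *
import cv2
print(get_state(), hold_point_z)
for n in("top","side"):
    cv2.imwrite(f"pics/{n}0.png",get_image(n)[:,:,::-1]); print(camera_info(n))
E
```

```text
pics
{'t': 0.0, 'qpos': array([65.51888861, 33.92551237,  2.76780881, 92.23919267, -1.90861661,
       54.01023919, -1.93028356]), 'dq': array([-0.01211984, -0.00836995, -0.04929728,  0.08289415,  0.09345442,
       -0.02226685, -0.03691252]), 'joint_torque': array([-8.67218278e-04, -5.48691344e+01,  1.54636357e+00, -1.98126411e+01,
        9.41995124e-03,  8.82872584e-03,  1.05780408e-06]), 'eef_pos': array([ 237.24613672, -684.1905594 ,  230.12562555]), 'eef_rot': array([-1.79871377e+02,  6.99809794e-03,  1.91283264e+01]), 'ft_force': array([-0.00188937,  0.07008894, -0.74494165]), 'torque': array([0.00200142, 0.01607774, 0.02159501]), 'gripper_force': 0.0, 'finger_gap': 85.0650809169798} -18.700000000000003
{'intrinsics': array([[452.56037791,   0.        , 276.97019076],
       [  0.        , 452.56037791, 203.52214092],
       [  0.        ,   0.        ,   1.        ]]), 'R': array([[ 0.02952718, -0.99939411,  0.01842712],
       [-0.98703754, -0.03206161, -0.15725438],
       [ 0.1577499 , -0.01354498, -0.9873862 ]]), 't': array([ -57.5685178 ,  573.50999134, 1377.42906005])}
{'intrinsics': array([[493.0093593 ,   0.        , 277.31746081],
       [  0.        , 493.0093593 , 219.04361367],
       [  0.        ,   0.        ,   1.        ]]), 'R': array([[-9.99806335e-01, -1.96613340e-02,  8.51673505e-04],
       [-1.08575533e-02,  5.14993523e-01, -8.57125303e-01],
       [ 1.64136205e-02, -8.56968554e-01, -5.15107261e-01]]), 't': array([ 586.12342603,  149.93254753, 1471.25229806])}
```

View pics/top0.png

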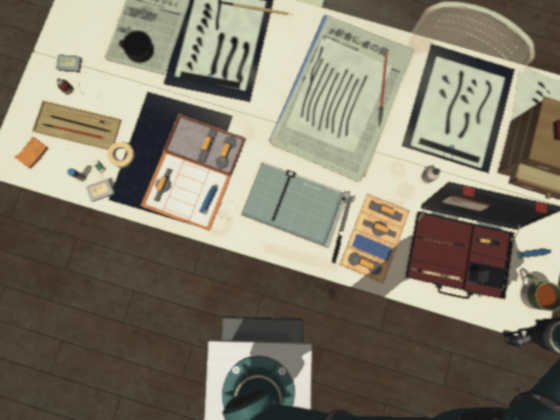

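View pics/side0.png

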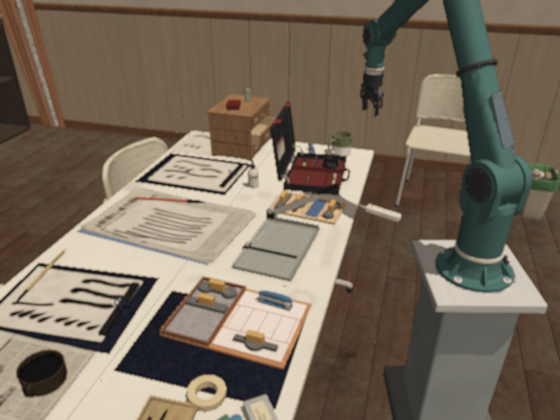

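The top view shows the board at about (195,170), with the stapler at (210,198) and the left-margin weight at (163,185). The rack is at (375,237) with the blue felt in its third compartment at (372,247), and the trimmer is between them. Next I'll enlarge the crops.

Run:
```python
import cv2,numpy as np
t=cv2.imread("pics/top0.png");s=cv2.imread("pics/side0.png")
def c(i,x,y,w,h,W,H): return cv2.resize(i[y:y+h,x:x+w],(W,H),interpolation=cv2.INTER_CUBIC)
a=c(t,135,105,120,130,400,433*1)[:300*2]; 
A=np.hstack([c(t,140,110,110,120,396,300+132),c(t,325,185,90,97,401,432)])
cv2.imwrite("pics/c1.png",A)
B=np.hstack([c(s,155,270,160,100,480,300),c(s,260,180,100,50,320,160) if 0 else c(s,260,175,100,94,319,300)])
B=np.vstack([B]);cv2.imwrite("pics/c2.png",B)
```

```text
(no output)
```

View pics/c1.png

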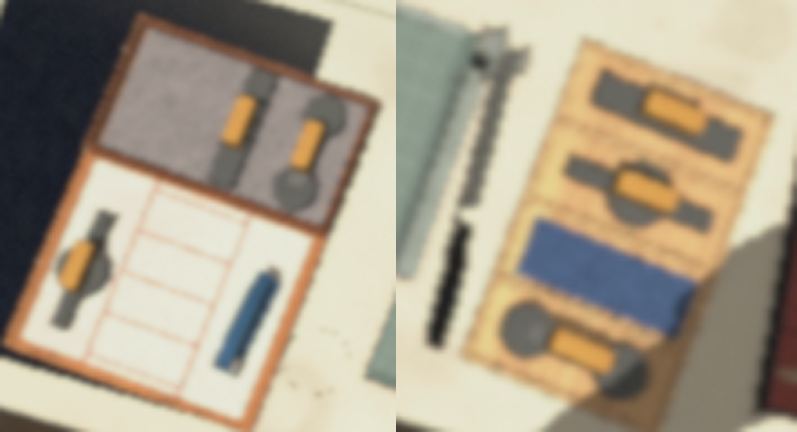

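View pics/c2.png

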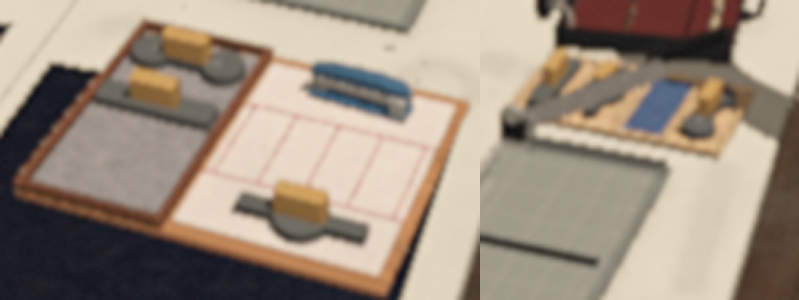

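Crops: the left-margin weight is the belly. Its twin in the rack is in the second compartment from the back, brass grip at about (381,228). The felt compartment is third at (372,247). Next I'll measure all of these.

```bash
cat > h.py <<'E'
import cv2,numpy as np
from station import *
def ray(n,uv):
    c=camera_info(n);uv=np.atleast_2d(np.asarray(uv,float))
    d=np.c_[uv,np.ones(len(uv))]@np.linalg.inv(c["intrinsics"]).T@c["R"]
    return -c["R"].T@c["t"],d/np.linalg.norm(d,axis=1)[:,None]
def plane(n,uv,z):
    o,d=ray(n,uv);return (o+d*((z-o[2])/d[:,2])[:,None])[:,:2]
def tri(u1,u2):
    o1,d1=ray("top",u1);o2,d2=ray("side",u2);d1=d1[0];d2=d2[0]
    s=np.linalg.lstsq(np.c_[d1,-d2],o2-o1,rcond=None)[0]
    p,q=o1+s[0]*d1,o2+s[1]*d2;return (p+q)/2,np.linalg.norm(p-q)
def comps(mask,box,amin=15):
    m=np.zeros(mask.shape,np.uint8);x0,y0,x1,y1=box;m[y0:y1,x0:x1]=mask[y0:y1,x0:x1]
    k,l,s,c=cv2.connectedComponentsWithStats(m,connectivity=4)
    return [(c[i],s[i,4],np.argwhere(l==i)[:,::-1].astype(float)) for i in range(1,k) if s[i,4]>=amin]
def rect(P):
    (c,(w,h),a)=cv2.minAreaRect(np.asarray(P,np.float32))
    if w<h:w,h,a=h,w,a+90
    return np.round([*c,w,h,(a+90)%180-90],1)   # centre, long, short, angle of long axis
def masks(im):
    h=cv2.cvtColor(im,cv2.COLOR_RGB2HSV).astype(int);H,S,V=h[...,0],h[...,1],h[...,2]
    return dict(brass=(H>10)&(H<24)&(S>120)&(V>140),blue=(H>95)&(H<120)&(S>90)&(V>50),
      steel=(S<70)&(V<125),white=(S<32)&(V>190)),h
E
python3 - <<'E'
from h import *
boxes={"top":((145,110,245,230),(335,190,415,285)),"side":((155,270,315,370),(260,180,360,230))}
for n in boxes:
    im=cv2.cvtColor(cv2.imread(f"pics/{n}0.png"),cv2.COLOR_BGR2RGB);M,h=masks(im)
    for b,box in zip(("board","rack"),boxes[n]):
        for k in M:
            for c,a,P in comps(M[k].astype(np.uint8),box): 
                z={"board":{"brass":48,"blue":40,"steel":24,"white":10},"rack":{"brass":44,"blue":8,"steel":20,"white":12}}[b][k]
                print(n,b,k,c.round(1),a,rect(plane(n,P,z)))
im=cv2.imread("pics/top0.png");h=cv2.cvtColor(im,cv2.COLOR_BGR2HSV)
for p in[(180,190),(152,200),(200,215),(348,255),(215,225),(250,225),(362,208)]:print(p,h[p[1],p[0]])
E
```

```text
top board brass [206. 143.] 61 [763.3 193.   43.6  14.4 -18.2]
top board brass [224.9 149.9] 63 [742.5 131.6  43.6  14.9 -18.5]
top board brass [154.7 174.9] 130 [652.1 349.4 166.1   9.8 -19.5]
top board brass [217.9 202.6] 145 [575.8 147.1 183.7  18.8 -20.4]
top board brass [160.4 183.5] 62 [626.5 328.6  41.   15.7 -22.3]
top board brass [169.  214.6] 120 [525.7 287.6 182.1   8.7  70.8]
top board blue [208.3 198.1] 96 [584.2 177.7  83.4  11.4 -23.4]
top board steel [190.6 118.4] 971 [835.1 249.4 265.2 172.5 -71.7]
top board steel [149.3 125.3] 24 [824.8 382.2  23.5  14.4 -40.5]
top board steel [207.4 146.6] 207 [762.  192.2 116.5  29.  -18.5]
top board steel [225.7 153.2] 229 [742.3 131.9 116.   40.5 -18.7]
top board steel [153.6 169.2] 20 [676.4 360.2  45.2   4.2 -17.3]
top board steel [164.4 185.3] 125 [625.6 319.3 105.7  27.  -18.6]
top board steel [147.5 183.5] 22 [628.7 377.   47.7   5.4 -17.4]
top board steel [150.8 211.2] 20 [540.2 357.2  43.4   4.   73.4]
top board white [227.3 110.9] 15 [887.8 134.9  33.9   4.8  75.5]
top board white [239.2 115.3] 19 [872.8  94.8  18.   12.
[... 4106 characters left out ...]
57.4 -460.8  247.3  123.5  -11.2]
side rack steel [287.8 196.9] 17 [ 556.5 -400.3   57.     9.    76.9]
side rack steel [319.5 200. ] 18 [ 437.1 -385.1   41.6   19.9  -19.9]
side rack steel [279.6 205. ] 53 [ 583.9 -339.6   55.4   28.3   82. ]
side rack steel [350.3 209.7] 142 [ 336.7 -314.1  106.7   44.3   75.4]
side rack steel [298.1 206.5] 32 [ 518.2 -334.8   65.1   14.2   51.5]
side rack steel [286.9 220.3] 200 [ 546.1 -239.2  199.5   53.1  -24.5]
side rack steel [328.  214.2] 53 [ 415.9 -283.1   42.1   27.8   86.5]
(180, 190) [ 25  20 231]
(152, 200) [ 23  27 227]
(200, 215) [ 30  17 231]
(348, 255) [ 20 102 209]
(215, 225) [ 24  34 231]
(250, 225) [ 27  30 232]
(362, 208) [ 18 100 219]
```

Run:
```python
from h import *
im=cv2.cvtColor(cv2.imread("pics/top0.png"),cv2.COLOR_BGR2RGB);M,h=masks(im);H,S,V=h[...,0],h[...,1],h[...,2]
W=comps(M["white"].astype(np.uint8),(145,110,245,230),100)
sh=np.vstack([P for c,a,P in W if a<800 and np.linalg.norm(c-[185,190])<45 and c[0]<215])
R=rect(plane("top",sh,10));print("sheet",R)
yaw=np.radians(-18.7);ex=np.array([np.cos(yaw),np.sin(yaw)]);ey=np.array([-ex[1],ex[0]])
print("rm",R[:2]-75*ey,"lm",R[:2]+75*ey)
for nm,u1,u2 in(("partner",(160.4,183.5),(255.8,335.4)),("belly",(381.2,227.4),(298.7,196.7)),("bar",(387.6,209.4),(283.6,194.8)),("bone",(366.2,263.3),(331.5,203.7)),("stapler",(208.3,198.1),(274.7,298.))):
    z=36 if nm=="partner" else 30 if nm=="stapler" else 32
    p=plane("top",u1,z)[0];print(nm,p.round(1),"tri",[x.round(1) for x in tri(u1,u2)],"board",((p-R[:2])@ex).round(1),((p-R[:2])@ey).round(1))
def big(m,box,z,t): 
    m=cv2.morphologyEx(m.astype(np.uint8),cv2.MORPH_CLOSE,np.ones((3,3)))
    for c,a,P in comps(m,box,60): print(t,c.round(1),a,rect(plane("top",P,z)),(plane("top",P,z).mean(0)).round(1))
big((H>90)&(H<130)&(S>60)&(V>25),(345,235,400,265),8,"felt")
big(((S<85)&(V<170))|M["brass"],(350,195,405,245),18,"weights")
big(((H>85)&(H<130)&(S>50))|((S<70)&(V<150)),(196,180,220,222),26,"stapler")
big(((S<70)&(V<150))|M["brass"],(152,165,176,205),20,"partner")
big((H>12)&(H<24)&(S>55),(335,190,415,285),12,"wood")
```

```text
sheet [617.2 254.7 203.8 170.6  71.3]
rm [593.15402571 183.65922917] lm [641.24597429 325.74077083]
partner [628.9 331.9] tri [array([629.6, 330.6,  41. ]), np.float64(3.2)] board -13.7 76.9
belly [ 511.5 -371.8] tri [array([ 513.6, -370.4,   39.2]), np.float64(5.8)] board 100.7 -627.3
bar [ 569.7 -392.7] tri [array([ 570.2, -392. ,   35.2]), np.float64(1.8)] board 162.6 -628.4
bone [ 397.4 -324. ] tri [array([ 399.5, -323. ,   38.4]), np.float64(4.8)] board -22.7 -618.6
stapler [587.9 178.7] tri [array([588.9, 178.7,  29.4]), np.float64(1.7)] board -3.4 -81.4
felt [372. 247.] 429 [ 450.7 -347.8  116.4   38.1   69.3] [ 450.4 -347.7]
weights [385.5 210.4] 277 [ 570.1 -389.6  108.3   30.1   67.9] [ 568.4 -389.4]
weights [379.5 228.3] 257 [ 510.9 -368.2  103.5   45.5   88.2] [ 510.  -369.8]
weights [365.1 239.3] 71 [ 474.7 -330.8   98.8   31.8  -88.2] [ 473.6 -323.7]
stapler [208.7 198.6] 199 [587.9 177.6  97.1  22.  -22.2] [587.  177.7]
partner [154.8 172.2] 79 [663.4 359.   66.8  15.8 -17.4] [668.6 356.4]
partner [163.2 184.4] 260 [629.3 327.2 103.9  44.7 -38.4] [629.4 326.7]
wood [375.5 236.3] 2912 [ 481.  -357.4  256.1  156.7  -21.4] [ 485.3 -358.3]
```

Emit:
apply_moves(
  moves=[
    [[2.56,-2.92,0],[0,0,0],0.1],
    [[2.56,-2.92,0],[0,0,0],0.1],
    [[2.56,-2.92,0],[0,0,0],0.1],
    [[2.56,-2.92,0],[0,0,0],0.1],
    [[2.56,-2.92,0],[0,0,0],0.1],
    [[2.56,-2.92,0],[0,0,0],0.1],
    [[2.56,-2.92,0],[0,0,0],0.1],
    [[2.56,-2.92,0],[0,0,0],0.1],
    [[2.56,-2.92,0],[0,0,0],0.1],
    [[2.56,-2.92,0],[0,0,0],0.1],
    [[2.56,-2.92,0],[0,0,0],0.1],
    [[2.56,-2.92,0],[0,0,0],0.1],
    [[2.56,-2.92,0],[0,0,0],0.1],
    [[2.56,-2.92,0],[0,0,0],0.1],
    [[2.56,-2.92,0],[0,0,0],0.1],
    [[2.56,-2.92,0],[0,0,0],0.1],
    [[2.56,-2.92,0],[0,0,0],0.1],
    [[2.56,-2.92,0],[0,0,0],0.1],
    [[2.56,-2.92,0],[0,0,0],0.1],
    [[2.56,-2.92,0],[0,0,0],0.1],
  ],
  newtons=40,
)

```text
t: 1.77
eef_pos: [530.0, 36.3, 231.1]
eef_rot: [-180.0, 0.0, 19.1]
ft_force: [0.7, -0.5, -0.2]
finger_gap: 47.2
gripper_force: 0.0
```

Emit:
apply_moves(
  moves=[
    [[2.55,-2.9,0],[0,0,0],0.1],
    [[2.55,-2.9,0],[0,0,0],0.1],
    [[2.55,-2.9,0],[0,0,0],0.1],
    [[2.55,-2.9,0],[0,0,0],0.1],
    [[0,0,0],[0,0,-0.12],0.1],
    [[0,0,0],[0,0,-0.12],0.1],
    [[0,0,0],[0,0,-0.12],0.1],
    [[0,0,0],[0,0,-0.12],0.1],
    [[0,0,0],[0,0,-0.12],0.1],
    [[0,0,0],[0,0,-0.12],0.1],
    [[0,0,0],[0,0,-0.12],0.1],
    [[0,0,0],[0,0,-0.12],0.1],
    [[0,0,0],[0,0,-0.12],0.1],
    [[0,0,0],[0,0,-0.12],0.1],
    [[0,0,0],[0,0,-0.12],0.1],
    [[0,0,0],[0,0,-0.12],0.1],
    [[0,0,0],[0,0,-0.12],0.1],
    [[0,0,0],[0,0,-0.12],0.1],
    [[0,0,0],[0,0,-0.12],0.1],
    [[0,0,0],[0,0,-0.12],0.1],
  ],
)

```text
t: 3.43
eef_pos: [588.0, 177.2, 230.8]
eef_rot: [-179.9, -0.0, 129.5]
ft_force: [-0.5, 0.4, -0.1]
finger_gap: 46.8
gripper_force: 0.0
```

Emit:
apply_moves(
  moves=[
    [[0,0,0],[0,0,-0.1],0.1],
    [[0,0,0],[0,0,-0.1],0.1],
    [[0,0,0],[0,0,-0.1],0.1],
    [[0,0,0],[0,0,-0.1],0.1],
    [[0,0,0],[0,0,-0.1],0.1],
    [[0,0,2.8],[0,0,0],0.1],
    [[0,0,2.8],[0,0,0],0.1],
    [[0,0,2.8],[0,0,0],0.1],
    [[0,0,2.8],[0,0,0],0.1],
    [[0,0,2.8],[0,0,0],0.1],
    [[0,0,2.8],[0,0,0],0.1],
    [[0,0,0],[0,0,0],0.1],
    [[0,0,0],[0,0,0],0.1],
  ],
)

```text
t: 4.52
eef_pos: [587.0, 176.9, 61.9]
eef_rot: [-179.8, -0.2, 157.8]
ft_force: [0.2, 0.9, -0.0]
finger_gap: 46.9
gripper_force: 0.0
```

Run:
```python
from h import *
a=get_image("top");b=get_image("side")
c=lambda i,x,y:cv2.resize(i[y:y+80,x:x+80],(400,400),interpolation=cv2.INTER_CUBIC)
cv2.imwrite("pics/g1.png",np.hstack([c(a,170,155),c(b,235,250)])[:,:,::-1]); print(get_state()["eef_pos"],get_state()["eef_rot"])
```

```text
[589.11566379 178.27580493  64.57456106] [1.79905653e+02 6.84312339e-02 1.57791770e+02]
```

View pics/g1.png

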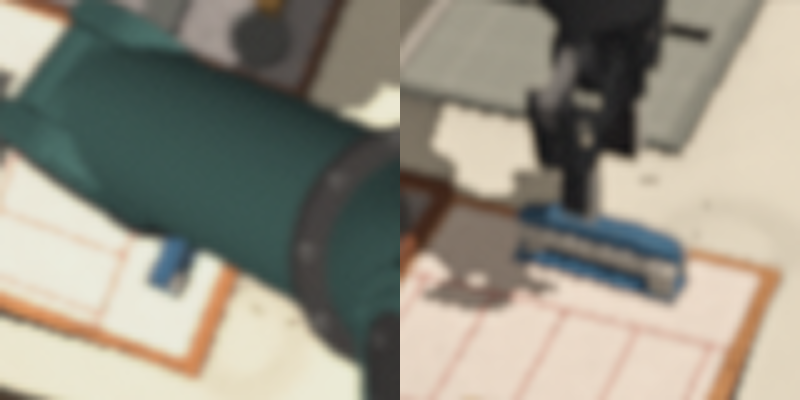

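The picture shows the fingers straddling the middle of the stapler. I'll descend to z≈20 and close.

Emit:
apply_moves(
  moves=[
    [[0,0,1.1],[0,0,0],0.1],
    [[0,0,1.1],[0,0,0],0.1],
    [[0,0,1.1],[0,0,0],0.1],
    [[0,0,1.0],[0,0,0],0.1],
    [[0,0,0],[0,0,0],0.1],
    [[0,0,0],[0,0,0],-1],
    [[0,0,0],[0,0,0],-1],
    [[0,0,0],[0,0,0],-1],
    [[0,0,0],[0,0,0],-1],
    [[0,0,0],[0,0,0],-1],
    [[0,0,0],[0,0,0],-1],
  ],
)

```text
t: 5.53
eef_pos: [588.4, 177.6, 20.6]
eef_rot: [180.0, 0.0, 157.8]
ft_force: [-0.5, -0.5, 0.6]
finger_gap: 14.7
gripper_force: 41.1
```

Emit:
apply_moves(
  moves=[
    [[0,0,-2.2],[0,0,0],-1],
    [[0,0,-4.0],[0,0,0],-1],
    [[0,0,-4.0],[0,0,0],-1],
    [[0,0,-4.0],[0,0,0],-1],
    [[0,0,-4.0],[0,0,0],-1],
    [[0,0,-4.0],[0,0,0],-1],
    [[-0.51,-3.84,0],[0,0,0],-1],
    [[-0.51,-3.84,0],[0,0,0],-1],
    [[-0.51,-3.84,0],[0,0,0],-1],
    [[-0.51,-3.84,0],[0,0,0],-1],
    [[-0.51,-3.84,0],[0,0,0],-1],
    [[-0.51,-3.84,0],[0,0,0],-1],
    [[-0.51,-3.84,0],[0,0,0],-1],
    [[-0.51,-3.84,0],[0,0,0],-1],
    [[-0.51,-3.84,0],[0,0,0],-1],
    [[-0.51,-3.84,0],[0,0,0],-1],
    [[-0.51,-3.84,0],[0,0,0],-1],
    [[-0.51,-3.84,0],[0,0,0],-1],
    [[-0.51,-3.84,0],[0,0,0],-1],
    [[-0.51,-3.84,0],[0,0,0],-1],
  ],
)

```text
t: 7.2
eef_pos: [449.8, -348.8, 242.4]
eef_rot: [-180.0, -0.0, 157.8]
ft_force: [1.2, -0.2, -0.5]
finger_gap: 14.0
gripper_force: 41.0
```

Emit:
apply_moves(
  moves=[
    [[0,0,0],[0,0,0.12],-1],
    [[0,0,0],[0,0,0.12],-1],
    [[0,0,0],[0,0,0.12],-1],
    [[0,0,0],[0,0,0.12],-1],
    [[0,0,0],[0,0,0.12],-1],
    [[0,0,0],[0,0,0.12],-1],
    [[0,0,0],[0,0,0.12],-1],
    [[0,0,0],[0,0,0.12],-1],
    [[0,0,0],[0,0,0.12],-1],
    [[0,0,0],[0,0,0.12],-1],
    [[0,0,0],[0,0,0.12],-1],
    [[0,0,0],[0,0,0.12],-1],
    [[0,0,0],[0,0,0.12],-1],
    [[0,0,0],[0,0,0],-1],
    [[0,0,0],[0,0,0],-1],
  ],
)

```text
t: 8.45
eef_pos: [450.9, -346.8, 242.3]
eef_rot: [-180.0, 0.0, 68.6]
ft_force: [0.1, 0.4, -0.5]
finger_gap: 14.5
gripper_force: 41.0
```

Emit:
apply_moves(
  moves=[
    [[0,0,2.8],[0,0,0],-1],
    [[0,0,2.8],[0,0,0],-1],
    [[0,0,2.8],[0,0,0],-1],
    [[0,0,2.8],[0,0,0],-1],
    [[0,0,2.8],[0,0,0],-1],
    [[0,0,2.8],[0,0,0],-1],
    [[0,0,2.8],[0,0,0],-1],
    [[0,0,0.6],[0,0,0],-1],
    [[0,0,0.6],[0,0,0],-1],
    [[0,0,0.5],[0,0,0],-1],
    [[0,0,0.4],[0,0,0],-1],
    [[0,0,0.3],[0,0,0],-1],
    [[0,0,0],[0,0,0],-1],
    [[0,0,0],[0,0,0],-1],
  ],
)

```text
t: 9.62
eef_pos: [451.5, -347.5, 23.0]
eef_rot: [179.9, 0.0, 68.4]
ft_force: [0.4, -1.1, -0.8]
finger_gap: 13.9
gripper_force: 41.0
```

Run:
```python
from h import *
a=get_image("top");b=get_image("side")
c=lambda i,x,y:cv2.resize(i[y:y+90,x:x+90],(400,400),interpolation=cv2.INTER_CUBIC)
cv2.imwrite("pics/g2.png",np.hstack([c(a,330,190),c(b,265,150)])[:,:,::-1]); print(get_state()["eef_pos"],get_state()["ft_force"])
```

```text
[ 451.48280489 -347.41735309   22.97312137] [ 0.34238264 -0.53032612 -0.60430139]
```

View pics/g2.png

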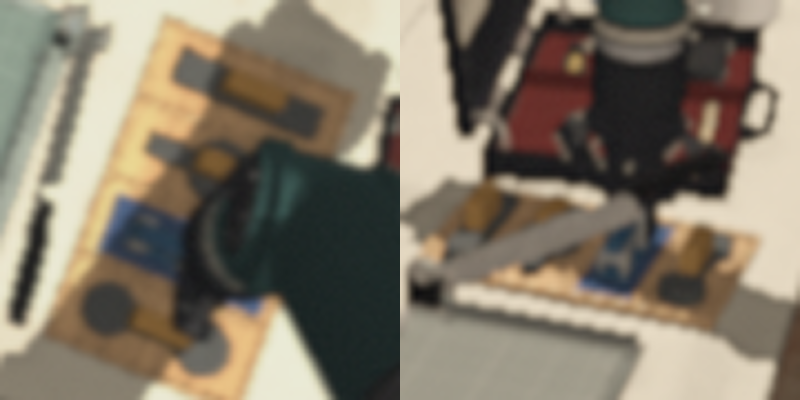

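The stapler hangs centred over the felt, clear of its neighbours. I'll lower it and check the contact force.

Emit:
apply_moves(
  moves=[
    [[0,0,0.1],[0,0,0],-1],
    [[0,0,0.1],[0,0,0],-1],
    [[0,0,0.1],[0,0,0],-1],
    [[0,0,0.05],[0,0,0],-1],
    [[0,0,0],[0,0,0],-1],
  ],
)

```text
t: 10.13
eef_pos: [451.0, -347.1, 18.6]
eef_rot: [-180.0, -0.0, 68.4]
ft_force: [1.0, -0.3, -1.2]
finger_gap: 14.3
gripper_force: 41.0
```

Emit:
apply_moves(
  moves=[
    [[0,0,0.05],[0,0,0],-1],
    [[0,0,0.05],[0,0,0],-1],
    [[0,0,0],[0,0,0],-1],
    [[0,0,0],[0,0,0],-1],
  ],
)

```text
t: 10.47
eef_pos: [451.1, -347.1, 18.5]
eef_rot: [-180.0, 0.0, 68.4]
ft_force: [-0.7, -0.1, 5.2]
finger_gap: 14.0
gripper_force: 41.5
```

Emit:
apply_moves(
  moves=[
    [[0,0,0],[0,0,0],0.1],
    [[0,0,0],[0,0,0],0.1],
    [[0,0,0],[0,0,0],0.1],
    [[0,0,0],[0,0,0],0.1],
    [[0,0,-1],[0,0,0],0.1],
    [[0,0,-2],[0,0,0],0.1],
    [[0,0,-3],[0,0,0],0.1],
    [[0,0,-3],[0,0,0],0.1],
    [[0,0,-3],[0,0,0],0.1],
    [[0,2.15,0],[0,0,0],0.1],
    [[0,2.15,0],[0,0,0],0.1],
    [[0,2.15,0],[0,0,0],0.1],
    [[0,0,0],[0,0,0],0.1],
    [[0,0,0],[0,0,0],0.1],
  ],
)

```text
t: 11.63
eef_pos: [512.0, -371.0, 138.4]
eef_rot: [179.9, -0.0, 68.4]
ft_force: [-0.8, -0.3, -0.6]
finger_gap: 47.3
gripper_force: 0.0
```

Run:
```python
from h import *
a=get_image("top");b=get_image("side")
c=lambda i,x,y:cv2.resize(i[y:y+90,x:x+90],(400,400),interpolation=cv2.INTER_CUBIC)
cv2.imwrite("pics/g3.png",np.hstack([c(a,330,190),c(b,265,150)])[:,:,::-1]); print(get_state()["eef_pos"],get_state()["ft_force"])
```

```text
[ 509.74020969 -370.39572772  137.68897324] [0.53829084 0.21503208 0.56760748]
```

View pics/g3.png

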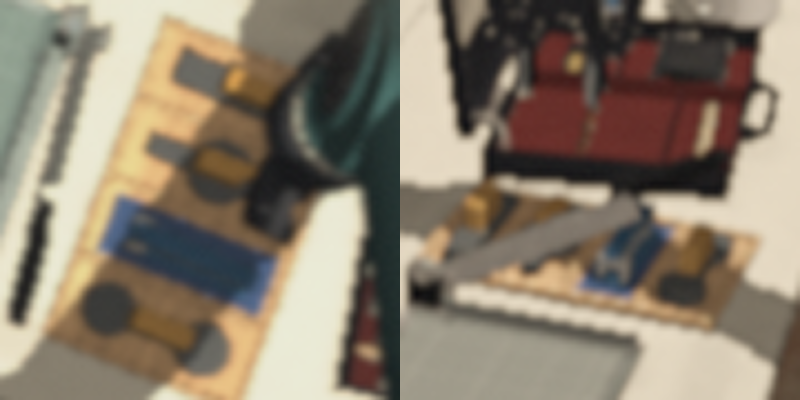

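The stapler stands upright on the felt and the belly weight lies under the gripper. I'll descend and grip it.

Emit:
apply_moves(
  moves=[
    [[0,0,2.5],[0,0,0],0.1],
    [[0,0,2.5],[0,0,0],0.1],
    [[0,0,2.5],[0,0,0],0.1],
    [[0,0,1.0],[0,0,0],0.1],
    [[0,0,1.0],[0,0,0],0.1],
    [[0,0,1.0],[0,0,0],0.1],
    [[0,0,0.8],[0,0,0],0.1],
    [[0,0,0],[0,0,0],0.1],
    [[0,0,0],[0,0,0],-1],
    [[0,0,0],[0,0,0],-1],
    [[0,0,0],[0,0,0],-1],
    [[0,0,0],[0,0,0],-1],
    [[0,0,0],[0,0,0],-1],
    [[0,0,0],[0,0,0],-1],
  ],
  newtons=60,
)

```text
t: 12.9
eef_pos: [512.1, -371.4, 25.9]
eef_rot: [179.9, 0.0, 68.4]
ft_force: [0.4, 0.4, 5.6]
finger_gap: 14.6
gripper_force: 60.3
```

Emit:
apply_moves(
  moves=[
    [[0,0,-1],[0,0,0],-1],
    [[0,0,-3],[0,0,0],-1],
    [[0,0,-4],[0,0,0],-1],
    [[0,0,-4],[0,0,0],-1],
    [[0,0,-4],[0,0,0],-1],
    [[0,0,-4],[0,0,0],-1],
    [[0,0,-2],[0,0,0],-1],
    [[0,0,0],[0,0,0],-1],
  ],
)

```text
t: 13.57
eef_pos: [513.6, -372.1, 250.8]
eef_rot: [179.4, 0.1, 68.4]
ft_force: [-0.1, -0.2, -2.2]
finger_gap: 14.9
gripper_force: 59.4
```

Emit:
apply_moves(
  moves=[
    [[3.63,-0.94,0],[0,0,0],-1],
    [[3.63,-0.94,0],[0,0,0],-1],
    [[3.63,-0.94,0],[0,0,0],-1],
    [[3.63,-0.94,0],[0,0,0],-1],
    [[3.63,-0.94,0],[0,0,0],-1],
    [[3.63,-0.94,0],[0,0,0],-1],
    [[3.63,-0.94,0],[0,0,0],-1],
    [[3.63,-0.94,0],[0,0,0],-1],
    [[3.63,-0.94,0],[0,0,0],-1],
    [[3.63,-0.94,0],[0,0,0],-1],
    [[3.63,-0.94,0],[0,0,0],-1],
    [[3.63,-0.94,0],[0,0,0],-1],
    [[3.63,-0.94,0],[0,0,0],-1],
    [[3.63,-0.94,0],[0,0,0],-1],
    [[3.63,-0.94,0],[0,0,0],-1],
  ],
)

```text
t: 14.82
eef_pos: [578.5, 188.1, 242.8]
eef_rot: [-179.8, 0.2, 68.4]
ft_force: [0.6, 0.3, -1.6]
finger_gap: 14.8
gripper_force: 59.2
```

Emit:
apply_moves(
  moves=[
    [[0,0,0],[0,0,-0.116],-1],
    [[0,0,0],[0,0,-0.116],-1],
    [[0,0,0],[0,0,-0.116],-1],
    [[0,0,0],[0,0,-0.116],-1],
    [[0,0,0],[0,0,-0.116],-1],
    [[0,0,0],[0,0,-0.116],-1],
    [[0,0,0],[0,0,-0.116],-1],
    [[0,0,0],[0,0,-0.116],-1],
    [[0,0,0],[0,0,-0.116],-1],
    [[0,0,0],[0,0,-0.116],-1],
    [[0,0,0],[0,0,-0.116],-1],
    [[0,0,0],[0,0,-0.116],-1],
    [[0,0,0],[0,0,-0.116],-1],
    [[0,0,0],[0,0,-0.116],-1],
    [[0,0,0],[0,0,0],-1],
    [[0,0,0],[0,0,0],-1],
  ],
)

```text
t: 16.15
eef_pos: [579.2, 186.3, 243.1]
eef_rot: [-179.9, -0.2, 161.3]
ft_force: [-0.6, 0.7, -2.2]
finger_gap: 14.4
gripper_force: 59.3
```

Emit:
apply_moves(
  moves=[
    [[0,0,3],[0,0,0],-1],
    [[0,0,3],[0,0,0],-1],
    [[0,0,3],[0,0,0],-1],
    [[0,0,3],[0,0,0],-1],
    [[0,0,3],[0,0,0],-1],
    [[0,0,2],[0,0,0],-1],
    [[0,0,1.5],[0,0,0],-1],
    [[0,0,1],[0,0,0],-1],
    [[0,0,0],[0,0,0],-1],
    [[0,0,0],[0,0,0],-1],
  ],
)

```text
t: 16.98
eef_pos: [580.6, 187.6, 50.0]
eef_rot: [180.0, 0.0, 161.4]
ft_force: [0.6, -0.2, -1.9]
finger_gap: 14.4
gripper_force: 59.3
```

Run:
```python
from h import *
a=get_image("top");b=get_image("side")
c=lambda i,x,y:cv2.resize(i[y:y+100,x:x+100],(400,400),interpolation=cv2.INTER_CUBIC)
cv2.imwrite("pics/g4.png",np.hstack([c(a,150,145),c(b,215,270)])[:,:,::-1]); print(get_state()["eef_pos"],get_state()["eef_rot"])
```

```text
[581.42387552 188.05218232  51.1768028 ] [1.79891857e+02 1.08335926e-01 1.61426318e+02]
```

View pics/g4.png

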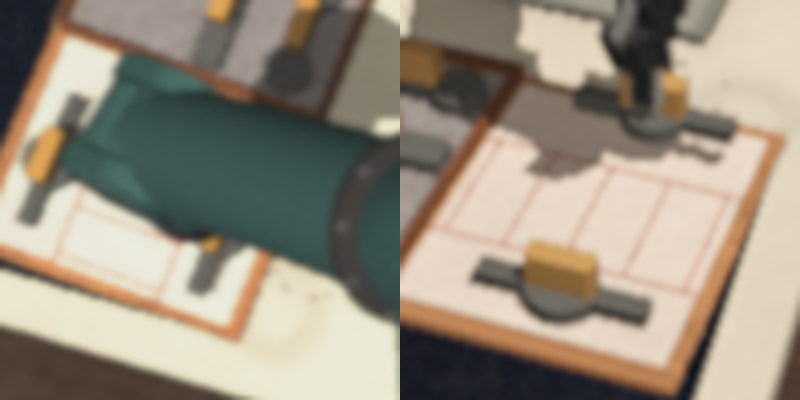

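The held weight is level. Its bar ends appear at side px ≈(259,294) and (299,302), and the partner's at (234,337) and (277,347). I'll measure both the same way.

Run:
```python
from h import *
R=np.array([617.2,254.7]);yaw=np.radians(-18.7);ex=np.array([np.cos(yaw),np.sin(yaw)]);ey=np.array([-ex[1],ex[0]])
B=lambda p:np.round([(p-R)@ex,(p-R)@ey],1)
im=cv2.cvtColor(cv2.imread("pics/g4.png"),cv2.COLOR_BGR2RGB)
for nm,e,z in(("held",[(575,95),(735,130)],36),("partner",[(475,270),(650,310)],17)):
    px=np.array(e,float);px=np.c_[215.+(px[:,0]-400)/4,270+px[:,1]/4]
    P=plane("side",px,z);print(nm,px,P.round(1),[B(p) for p in P],"mid",B(P.mean(0)),"len",np.linalg.norm(P[0]-P[1]))
print("tcp",B(np.array([581,187.8])))
```

```text
held [[258.75 293.75]
 [298.75 302.5 ]] [[632.6 169.8]
 [526.3 203. ]] [array([ 41.8, -75.5]), array([-69.5, -78.1])] mid [-13.9 -76.8] len 111.33633096430637
partner [[233.75 337.5 ]
 [277.5  347.5 ]] [[686.6 313.8]
 [579.  344.7]] [array([46.8, 78.2]), array([-65.,  73.])] mid [-9.1 75.6] len 111.88994461140896
tcp [-12.8 -75. ]
```

Emit:
apply_moves(
  moves=[
    [[-0.25,0.05,0.5],[0,0,0],-1],
    [[0,0,0.5],[0,0,0],-1],
    [[0,0,0.4],[0,0,0],-1],
    [[0,0,0.2],[0,0,0],-1],
    [[0,0,0.1],[0,0,0],-1],
    [[0,0,0],[0,0,0],-1],
    [[0,0,0],[0,0,0],-1],
  ],
)

```text
t: 17.67
eef_pos: [582.9, 187.0, 32.7]
eef_rot: [180.0, -0.0, 161.5]
ft_force: [-0.2, 1.3, -2.2]
finger_gap: 14.9
gripper_force: 59.3
```

Emit:
apply_moves(
  moves=[
    [[0,0,0.08],[0,0,0],-1],
    [[0,0,0.08],[0,0,0],-1],
    [[0,0,0],[0,0,0],-1],
  ],
)

```text
t: 17.92
eef_pos: [582.9, 187.0, 31.1]
eef_rot: [-180.0, -0.0, 161.5]
ft_force: [-0.0, -0.2, -1.9]
finger_gap: 14.5
gripper_force: 59.3
```

Emit:
apply_moves(
  moves=[
    [[0,0,0.06],[0,0,0],-1],
    [[0,0,0.06],[0,0,0],-1],
    [[0,0,0],[0,0,0],-1],
  ],
)

```text
t: 18.17
eef_pos: [583.0, 187.0, 30.0]
eef_rot: [180.0, 0.0, 161.5]
ft_force: [0.4, 1.3, -2.1]
finger_gap: 14.3
gripper_force: 59.4
```

Emit:
apply_moves(
  moves=[
    [[0,0,0.05],[0,0,0],-1],
    [[0,0,0],[0,0,0],-1],
  ],
)

```text
t: 18.33
eef_pos: [583.0, 187.0, 29.9]
eef_rot: [-180.0, 0.0, 161.4]
ft_force: [-0.8, -0.3, 2.1]
finger_gap: 14.7
gripper_force: 59.8
```

Emit:
apply_moves(
  moves=[
    [[0,0,0],[0,0,0],-0.5],
    [[0,0,0],[0,0,0],-0.4],
    [[0,0,0],[0,0,0],-0.2],
    [[0,0,0],[0,0,0],-0.2],
    [[0,0,0],[0,0,0],-0.2],
    [[0,0,-0.5],[0,0,0],-0.2],
    [[0,0,-1.5],[0,0,0],-0.2],
    [[0,0,-4],[0,0,0],0],
    [[0,0,-4],[0,0,0],0],
    [[0,0,-4],[0,0,0],0],
    [[0,0,-4],[0,0,0],0],
    [[0,0,-4],[0,0,0],0],
    [[-1.19,-3.55,0],[0,0,0],0],
    [[-1.19,-3.55,0],[0,0,0],0],
    [[-1.19,-3.55,0],[0,0,0],0],
    [[-1.19,-3.55,0],[0,0,0],0],
    [[-1.19,-3.55,0],[0,0,0],0],
    [[-1.19,-3.55,0],[0,0,0],0],
    [[-1.19,-3.55,0],[0,0,0],0],
    [[-1.19,-3.55,0],[0,0,0],0],
  ],
)

```text
t: 20.0
eef_pos: [582.4, -114.1, 250.9]
eef_rot: [-180.0, 0.1, 161.5]
ft_force: [0.6, -0.9, 0.0]
finger_gap: 42.9
gripper_force: 0.0
```

```bash
cat > m.py <<'E'
from h import *
R=np.array([617.2,254.7]);yaw=np.radians(-18.7);ex=np.array([np.cos(yaw),np.sin(yaw)]);ey=np.array([-ex[1],ex[0]])
B=lambda p:np.round([(p-R)@ex,(p-R)@ey],1)
A={n:np.mean([get_image(n).astype(float) for _ in range(3)],0).astype(np.uint8) for n in("top","side")}
for n,box in(("top",(140,160,232,222)),("side",(225,285,310,360))):
    M,h=masks(A[n]);S,V=h[...,1],h[...,2]
    sh=cv2.morphologyEx(M["brass"].astype(np.uint8),cv2.MORPH_OPEN,np.ones((3,3)))
    for t,m,z in(("brass",sh,36),("all",(((S<75)&(V<140))|(sh>0)).astype(np.uint8),20)):
        for c,a,P in comps(m,box,40):
            r=rect(plane(n,P,z));print(n,t,c.round(1),a,"rect",B(r[:2]),r[2:],"centroid",B(plane(n,P,z).mean(0)))
a,b=A["top"],A["side"]
c=lambda i,x,y,w:cv2.resize(i[y:y+w,x:x+w],(400,400),interpolation=cv2.INTER_CUBIC)
cv2.imwrite("pics/g5.png",np.hstack([c(a,140,140,100),c(b,215,270,100)])[:,:,::-1])
E
python3 m.py
```

```text
top brass [160.5 183.4] 62 rect [-12.8  76.5] [ 39.7  15.8 -22.3] centroid [-13.3  76.7]
top brass [204.8 200.8] 70 rect [-15.8 -75. ] [ 43.4  16.6 -18.6] centroid [-15.9 -75.5]
top all [147.9 182.4] 71 rect [-18.1 122.8] [150.1  10.2 -18.8] centroid [-22.5 120.3]
top all [221.8 163.9] 110 rect [114.3 -80.5] [ 39.   33.3 -88. ] centroid [117.6 -78.6]
top all [164.4 185.2] 148 rect [-12.2  65.4] [108.3  28.7 -18.4] centroid [-12.4  67.7]
top all [160.5 183.4] 62 rect [-11.2  81.3] [ 40.2  16.  -22.3] centroid [-11.6  81.5]
top all [207.6 202.3] 118 rect [-14.7 -84.5] [106.7  26.3 -18.5] centroid [-15.6 -82.5]
top all [204.8 200.8] 70 rect [-14.1 -72. ] [ 43.9  16.7 -18.6] centroid [-14.2 -72.5]
top all [148.6 210.4] 42 rect [-106.2   77.9] [72.2  7.7 71. ] centroid [-105.6   83. ]
side brass [278.  296.5] 60 rect [-10.3 -82.4] [ 41.9  15.3 -19.8] centroid [-10.4 -82.4]
side brass [293.  341.1] 141 rect [-99.   54.3] [130.4   8.4  71.3] centroid [-98.9  57.8]
side brass [255.7 335.3] 94 rect [-9.2 70.3] [ 49.   21.  -28.9] centroid [-8.5 70.8]
side brass [242.6 354.5] 158 rect [ -7.7 138.8] [102.   12.3 -18.5] centroid [ -3.2 138.3]
side all [230.2 292.8] 139 rect [122.9 -73.4] [ 55.9  32.6 -83.7] centroid [124.  -70.9]
side all [278.  296.5] 60 rect [  -3.8 -100.4] [ 42.7  15.6 -19.8] centroid [  -4.  -100.4]
side all [277.3 305.1] 217 rect [-12.4 -64.5] [108.5  35.6 -17.9] centroid [-14.  -66.7]
side all [293.  341.1] 142 rect [-95.3  38.9] [132.9  10.7  71.3] centroid [-94.2  42.2]
side all [255.7 335.3] 94 rect [-2.8 55.1] [ 49.9  21.4 -28.9] centroid [-2.  55.6]
side all [254.3 344.1] 282 rect [-8.8 86.2] [110.6  36.7 -20.4] centroid [-9.7 84.1]
side all [242.6 354.5] 158 rect [ -1.2 124.9] [103.9  12.5 -18.5] centroid [  3.4 124.4]
```

View pics/g5.png

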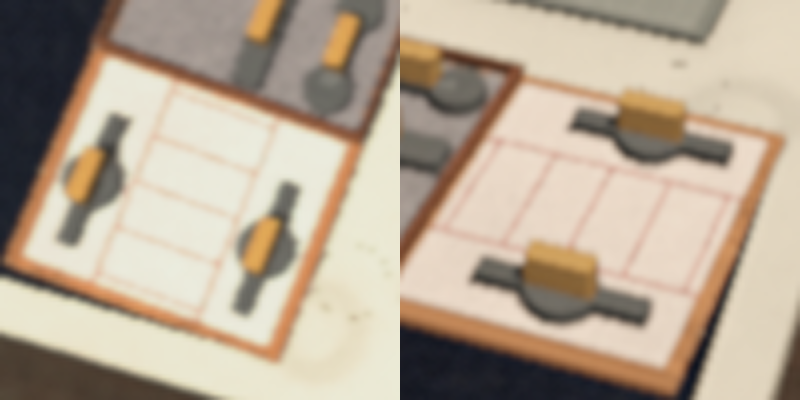

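Top view: the belly weights lie parallel at px ≈(163,185) and (206,202), level to about 2.5 mm, with the right one centred on its margin. The stapler was seen upright on the felt. I'm handing in.

```bash
python3 -c "from station import hand_in;print(hand_in())"
```

```text
the job is handed in; nothing more can be done
None
```

I put the stapler upright on the blue felt, laid the matching round-middled ("belly") paperweight on the right margin about 2.5 mm off level with its partner, left the other paperweights alone, and handed the job in at about 20 s.

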